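# Index the cup carousel and load the cup

## Task

First turn the cup carousel by its upright handle until its one wide ring seat faces the loading fork (the two short posts on the base). Then take the tall steel cup from the table and set it gently, upright, into that wide seat, leave it standing flat on the plate with the seat still at the fork, and let go.

Things in the scene. Friction and masses are not known exactly. Their poses are not given: they have to be found in the camera images.
- cup: the tall straight-sided open steel cup, loose and upright on the table: 50 mm outer diameter, 75 mm high, wall 3 mm, about 0.12 kg. Origin: centre of its underside, z up. Two other steel cups stand near it as bystanders: a small one (38 mm wide, 36 mm high) and a wide low one (80 mm wide, 55 mm high).
- carousel (a joint): angle (rad) of the aluminium plate (250 mm across, top 30 mm above the table), counter-clockwise positive from above; 0 when the wide seat faces the loading fork, a grey tab with two 45 mm high steel posts 100 mm apart on the base's side towards the robot. Turns -3 to 3, starts at 0.6 to 2.1, slight friction (1 N at the handle), stays where left.
- wide_seat (a point): centre of the wide empty steel ring seat, at the plate's upper face, on which the cup comes to stand; 85 mm from the plate's upright axis. Ring: 66 mm inner, 74 mm outer diameter, 18 mm high. Four narrow rings (44 mm inner) lie at 62 and 118 degrees round the plate to either side of it, three holding fixed small cups 36 mm high.
- turn_handle (a point): point on the centre line of the plate's upright round handle, 60 mm above the plate, 85 mm from the axis, straight across from the wide seat (the axis is midway between the two). The black grip is 18 mm in diameter, from 28 mm below to 27 mm above this point; it is fixed to the plate but may slip round between fingers.
Not all that is in view belongs to the job. Leave any purple look-alike of the cup alone.

How it is judged:
By the outcome, as a careful person would: the job done as asked, in the order asked, and still so for the second after the job is handed in, with the robot touching nothing.
It also fails if it takes over 51 s, if anything falls off the work surface, if the arm or the gripper's body presses on something with over 40 N, if the wrist force passes 120 N, or if a joint passes its speed limit or range.

## Robot

A 6-joint arm with a two-finger parallel gripper is mounted at the origin on the work surface. World frame = base frame: x ahead of the robot, y to its left, z up, the work surface at z = 0. Lengths are in m, angles in degrees, forces in N, time in s.
With the tool pointing down it reaches from about 0.25 to 0.725 m from the base axis. Payload 9.7 kg.
Tool frame: the origin (TCP) lies midway between the tips of the shut fingers; the grasp point (between the pads) lies 19 mm behind it; z points along the fingers, x is the direction in which the jaws open and shut, and the axes are right-handed (so a half turn about z gives the same grasp; the last joint's range is limited). The gripper opens to 85 mm and grips with 20 to 120 N. Pads are 22 mm wide; open, the fingers measure 114 mm over their backs; the gripper's body (76 mm by 85 mm) begins 54 mm behind the grasp point. The pads swing forward as they close: fully open they stand 13 mm farther back than shut.
Start: joints at [72.88, 4.979, 10.078, 95.1, 0, 90], TCP at [0.162, 0.526, 0.231] pointing down, gripper open.
Joint ranges: [-179.16, 179.16], [-48.56, 103.87], [-65.8, 70.77], [-126.05, 130.52], [-82.76, 87.17], [-180, 180]. Speed limits (degrees/s): [127.2, 127.2, 147.25, 180, 180, 180].

## Interface

Orientations are given as [roll, pitch, yaw] about the fixed x, y, z axes, in that order (R = Rz(yaw) Ry(pitch) Rx(roll)).
In Python, from workcell import bot, optics gives the robot as it stands.
- The arm moves only by the shell command python3 -m creep 'ROWS' [FORCE]. ROWS is JSON, a list of rows, each a list of 7 numbers: the shift along the tool's x, y, z in m, then the turn, a rotation vector about the tool's x, y, z in rad, then the opening, from 0 (shut) to 1 (fully open). A call has 1 to 8 rows; each row is the pose to reach, as a shift and turn from the pose commanded when the call began, along the tool's axes at that moment; what a row does not reach only later rows make up. A row lasts 1/10 s, in which the tool goes at most 50 mm and 8.59 degrees, less where a joint would pass 70% of its speed; a pose out of reach is approached as far as the arm can. A call with a gripper value outside its range is refused whole. The fingers move at their own pace and stop on an object; FORCE is the grip in N (left out, the last holds). Time passes only in rows, so rows that repeat a pose let the fingers close. It gives the time, the measured TCP pose, the force and the opening at its end, in the units of the state.
- bot.get_obs(): the state, without advancing time (a new reading comes with each control period).
- optics.camera(name): name is "side" or "top"; returns the picture (400x640x3 uint8, red, green, blue); there is no depth.
- optics.camera_params(name): a dict with "camera_matrix" (3x3 intrinsics, pixels), "R" (3x3) and "t" (3): a world point X has camera coordinates R X + t. Camera axes: x right, y down, z forward; pixel columns grow to the right and rows downward; lengths in m; the calibration is good to about 2 mm. A picture is of the moment at which its call begins. camera_params takes no time and is no camera call.
- bot.job_done(): hands the job in, once; it reports no verdict.
The state is a dict: "time": time; "q": joint angles; "qd": joint speeds; "joint_efforts": joint torques, N m; "ee_pos": TCP position; "tcp_rot": TCP orientation; "wrist_force": force on the tool from outside, world axes, zero at the start; "torque": the same for the moment, N m; "opening": finger opening in m.
Only numpy, scipy, OpenCV 4.12 (cv2) and the standard library are available. Lean on these libraries where they do the work, as an engineer would, in place of code of your own. Each camera call takes 0.05 s, during which the arm holds its last target.

## Working session

There is one attempt and no reset: what is moved stays moved. The work goes in short steps, Python scripts to look and compute and a shell command to move; the robot and the scene stay as the last step left them, time stands still between calls to the robot, and variables do not carry over. Pictures are saved under pics/ and viewed, and the job is handed in when it is done.

```bash
ls; mkdir -p pics; python3 - <<'E'
from workcell import bot, optics
import cv2
print(bot.get_obs())
for n in("side","top"):
    im=optics.camera(n); cv2.imwrite(f"pics/{n}0.png",im[:,:,::-1])
    print(n,optics.camera_params(n))
E
```

```text
pics
{'time': 0.0, 'q': array([ 7.28814639e+01,  5.01150885e+00,  1.00346029e+01,  9.50999948e+01,
       -1.69221575e-03,  9.00010906e+01]), 'qd': array([ 0.03416516, -0.00631248,  0.05492961, -0.02658709,  0.00204093,
        0.026758  ]), 'joint_efforts': array([ 9.86349842e-04, -5.20394003e+01,  4.64801967e+01,  1.66505284e-02,
        1.44643218e-04, -4.86669563e-06]), 'ee_pos': array([0.16183221, 0.5254103 , 0.23058048]), 'tcp_rot': array([1.79998306e+02, 7.69007166e-02, 7.28803733e+01]), 'wrist_force': array([-0.75558244, -0.05286553,  0.72465685]), 'torque': array([-0.00828725,  0.02568889,  0.01247946]), 'opening': 0.0854219575500582}
side {'camera_matrix': array([[470.50155396,   0.        , 320.06557072],
       [  0.        , 470.50155396, 196.85083577],
       [  0.        ,   0.        ,   1.        ]]), 'R': array([[-0.97031131, -0.24147598,  0.01361303],
       [-0.13524253,  0.4950541 , -0.85827204],
       [ 0.20051289, -0.83463213, -0.51301441]]), 't': array([0.54131229, 0.10218159, 0.99326834])}
top {'camera_matrix': array([[497.72595272,   0.        , 322.92897841],
       [  0.        , 497.72595272, 207.49606485],
       [  0.        ,   0.        ,   1.        ]]), 'R': array([[ 0.01462318, -0.99989254,  0.00103727],
       [-0.98945704, -0.01462004, -0.14408688],
       [ 0.14408657,  0.00108068, -0.9895645 ]]), 't': array([0.07788948, 0.52933012, 0.92305909])}
```

View pics/side0.png

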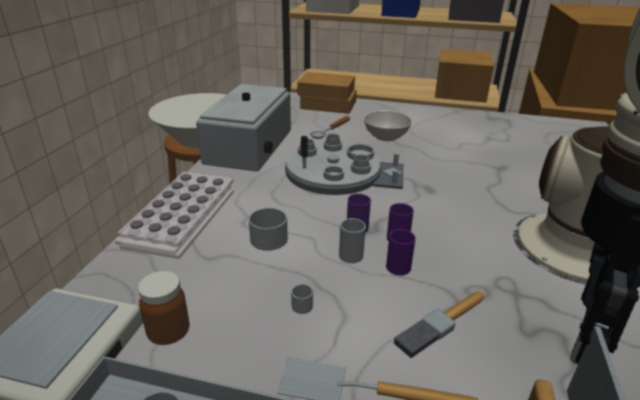

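View pics/top0.png

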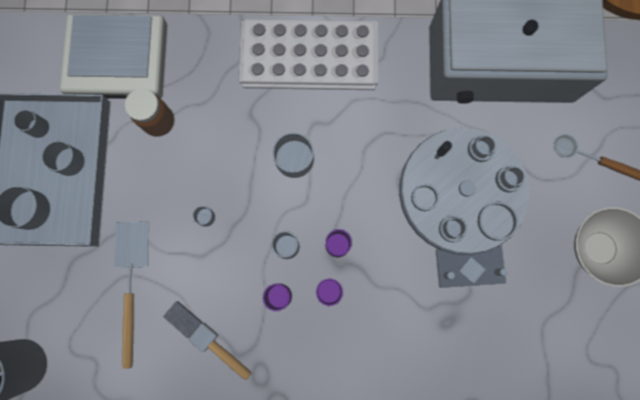

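Candidates for the cup (top view): grey tall (286,245); purple look-alikes (338,243), (278,296) and (329,292); wide low grey (294,156); small grey (204,216). The steel one with straight tall walls is (286,245), or (352,240) in side. Close crops next.

```bash
python3 - <<'E'
import cv2
t=cv2.imread("pics/top0.png"); s=cv2.imread("pics/side0.png")
cv2.imwrite("pics/c1.png",cv2.resize(t[200:320,230:390],None,fx=5,fy=5,interpolation=2))
cv2.imwrite("pics/c2.png",cv2.resize(t[115:295,390:540],None,fx=3.3,fy=3.3,interpolation=2))
cv2.imwrite("pics/c3.png",cv2.resize(s[110:200,270:420],None,fx=5,fy=5,interpolation=2))
cv2.imwrite("pics/c4.png",cv2.resize(s[180:290,310:430],None,fx=5,fy=5,interpolation=2))
E
```

```text
(no output)
```

View pics/c1.png

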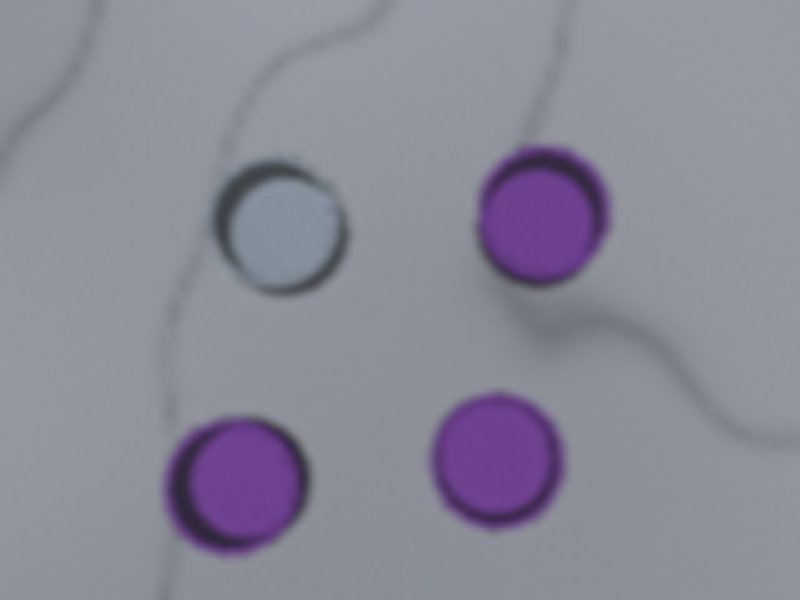

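View pics/c2.png

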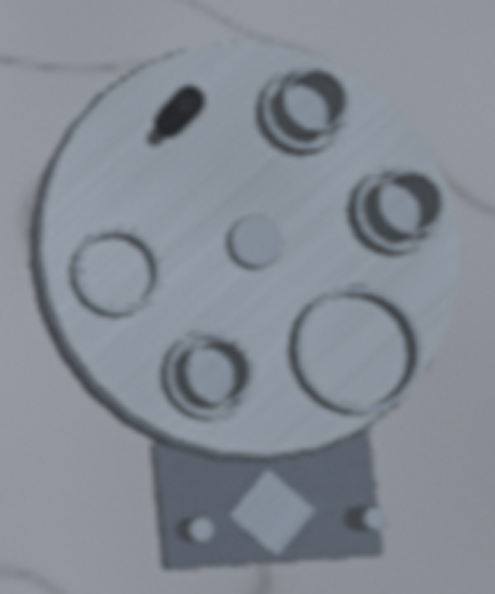

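View pics/c3.png

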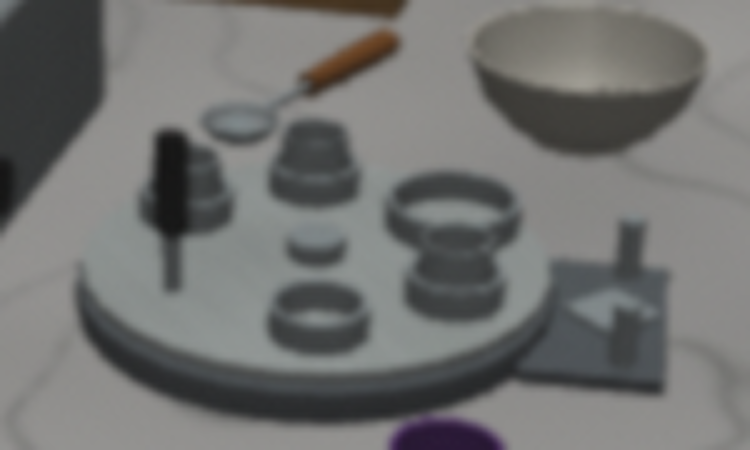

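View pics/c4.png

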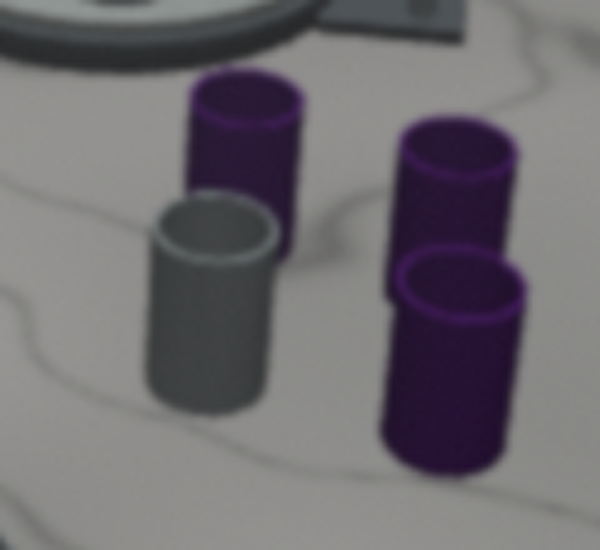

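The crop settles it: the grey cup at top (286,245) is the only tall non-purple one. Now measuring.

```bash
cat > h.py <<'E'
import numpy as np, cv2
from workcell import bot, optics
P={n:optics.camera_params(n) for n in("side","top")}
def ray(n,p):
    c=P[n];d=c["R"].T@np.linalg.solve(c["camera_matrix"],[p[0],p[1],1.]);o=-c["R"].T@c["t"];return o,d
def plane(n,p,z):
    o,d=ray(n,p);return o+d*(z-o[2])/d[2]
def tri(ps,pt):
    o1,d1=ray("side",ps);o2,d2=ray("top",pt)
    s=np.linalg.lstsq(np.c_[d1,-d2],o2-o1,rcond=None)[0]
    a,b=o1+d1*s[0],o2+d2*s[1];return (a+b)/2,np.linalg.norm(a-b)
def proj(n,X):
    c=P[n];v=c["camera_matrix"]@(c["R"]@np.array(X)+c["t"]);return v[:2]/v[2]
E
python3 - <<'E'
from h import *
np.set_printoptions(precision=4,suppress=True)
c1=lambda u,v:((u+.5)/5+230-.5,(v+.5)/5+200-.5)
c2=lambda u,v:((u+.5)/3.3+390-.5,(v+.5)/3.3+115-.5)
c3=lambda u,v:((u+.5)/5+270-.5,(v+.5)/5+110-.5)
c4=lambda u,v:((u+.5)/5+310-.5,(v+.5)/5+180-.5)
print("cup rim",tri(c4(216,227),c1(282,227)))
print("purples",tri(c4(247,98),c1(543,216)),tri(c4(461,284),c1(238,485)),plane("top",c1(498,460),.075))
print("grip top",tri(c3(171,135),c2(190,98)))
print("hub top",tri(c3(317,240),c2(253,241)))
print("wide ring top",tri(c3(454,201),c2(353,351)))
print("post tops",tri(c3(632,221),c2(374,518)),tri(c3(628,310),c2(203,530)))
for n,p in(("top",(c2(353,351))),): print(plane(n,p,.048))
print("diamond",plane("top",c2(273,512),.012))
# plate contour: light disc, top view
E
```

```text
cup rim (array([0.4536, 0.1528, 0.0714]), np.float64(0.00242253444844095))
purples (array([0.4586, 0.0566, 0.0735]), np.float64(0.0017452901155694844)) (array([0.3584, 0.1663, 0.0714]), np.float64(0.00030037098491454033)) [0.3689 0.072  0.075 ]
grip top (array([ 0.6357, -0.1376,  0.1151]), np.float64(7.239808245063411e-05))
hub top (array([ 0.5709, -0.192 ,  0.0396]), np.float64(3.278636389688212e-05))
wide ring top (array([ 0.5064, -0.2463,  0.0459]), np.float64(0.0011439756252202855))
post tops (array([ 0.4108, -0.2564,  0.0416]), np.float64(0.0010825833634061767)) (array([ 0.4023, -0.1592,  0.038 ]), np.float64(0.0006060335597274072))
[ 0.5056 -0.2456  0.048 ]
diamond [ 0.4135 -0.2075  0.012 ]
```

```bash
cat >> h.py <<'E'
from scipy.spatial.transform import Rotation as Rn
def plan(xyz,yaw):
    o=bot.get_obs();R0=Rn.from_euler("xyz",o["tcp_rot"],degrees=True)
    R1=Rn.from_euler("xyz",[180,0,yaw],degrees=True)
    sh=R0.inv().apply(np.array(xyz)-o["ee_pos"]);rv=(R0.inv()*R1).as_rotvec()
    print("from",o["ee_pos"].round(4),o["tcp_rot"].round(2),"t",round(o["time"],2));print("shift",sh.round(4),"rotvec",rv.round(4))
E
python3 - <<'E'
from h import *
print("oven front",plane("top",(435,100),0),plane("top",(600,100),0),"knob",tri((267,146),(465,97)))
plan([.636,-.138,.20],129.8)
E
```

```text
oven front [ 0.76252013 -0.14352094  0.        ] [ 0.76766237 -0.48606114  0.        ] knob (array([ 0.75260692, -0.19087553,  0.05055799]), np.float64(0.003972639126214924))
from [0.1619 0.5254 0.2306] [1.800e+02 7.000e-02 7.288e+01] t 0.1
shift [-0.4944  0.6484  0.0312] rotvec [-6.000e-04  1.100e-03 -9.935e-01]
```

```bash
python3 -m creep '[[-0.03,0.04,0,0,0,-0.12,1],[-0.06,0.08,0,0,0,-0.24,1],[-0.09,0.12,0,0,0,-0.36,1],[-0.12,0.16,0,0,0,-0.48,1],[-0.15,0.20,0,0,0,-0.6,1],[-0.18,0.24,0,0,0,-0.72,1],[-0.21,0.28,0,0,0,-0.84,1],[-0.24,0.32,0,0,0,-0.96,1]]'; python3 - <<'E'
from h import *
print(bot.get_obs()["q"].round(1))
plan([.636,-.138,.20],129.8)
E
```

```text
time: 0.9
ee_pos: [0.3892, 0.2125, 0.2312]
tcp_rot: [180.0, 0.0, 127.4]
wrist_force: [0.5, 1.0, 0.6]
opening: 0.0852
[28.6 -9.5 -4.  95.6  0.  -8.8]
from [0.3892 0.2125 0.2312] [179.99   0.   127.4 ] t 0.9
shift [-0.4283 -0.0169  0.0312] rotvec [ 0.0001  0.     -0.0419]
```

```bash
python3 -m creep '[[-0.05,-0.002,0.004,0,0,-0.02,1],[-0.10,-0.004,0.008,0,0,-0.02,1],[-0.15,-0.006,0.012,0,0,-0.02,1],[-0.20,-0.008,0.016,0,0,-0.02,1],[-0.25,-0.010,0.02,0,0,-0.02,1],[-0.30,-0.012,0.024,0,0,-0.02,1],[-0.34,-0.014,0.028,0,0,-0.02,1],[-0.34,-0.014,0.028,0,0,-0.02,1]]'; python3 - <<'E'
from h import *
plan([.6358,-.1378,.17],129.8)
E
```

```text
time: 1.7
ee_pos: [0.5839, -0.0691, 0.2007]
tcp_rot: [-179.9, -0.1, 128.0]
wrist_force: [-0.1, 1.6, -0.2]
opening: 0.0853
from [ 0.5839 -0.0691  0.2007] [-1.7986e+02 -8.0000e-02  1.2804e+02] t 1.7
shift [-0.0862 -0.0014  0.0305] rotvec [-0.0025 -0.0015 -0.0307]
```

```bash
python3 -m creep '[[-0.045,0,0.015,0,0,-0.03,1],[-0.075,-0.001,0.028,0,0,-0.03,1],[-0.086,-0.001,0.03,0,0,-0.03,1],[-0.086,-0.001,0.03,0,0,-0.03,1]]'; python3 - <<'E'
from h import *
plan([.6358,-.1378,.078],129.8)
for n in("side","top"):
    im=optics.camera(n)[:,:,::-1]
    cv2.imwrite(f"pics/{n}1.png",cv2.resize(im[60:220,270:430] if n=="side" else im[90:250,370:530],None,fx=3.5,fy=3.5,interpolation=2))
E
```

```text
time: 2.1
ee_pos: [0.6349, -0.1337, 0.1721]
tcp_rot: [-179.9, -0.1, 129.9]
wrist_force: [-0.3, 0.6, -1.0]
opening: 0.0857
from [ 0.6349 -0.1337  0.1721] [-1.7993e+02 -1.0000e-01  1.2993e+02] t 2.1
shift [-0.0038 -0.0018  0.0941] rotvec [-0.0013 -0.0018  0.0022]
```

View pics/side1.png

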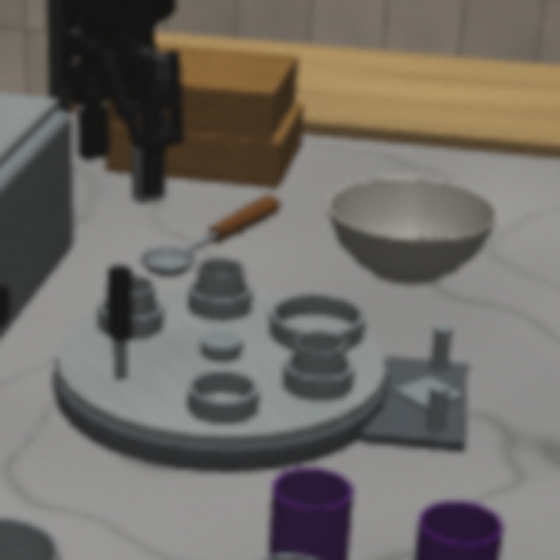

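View pics/top1.png

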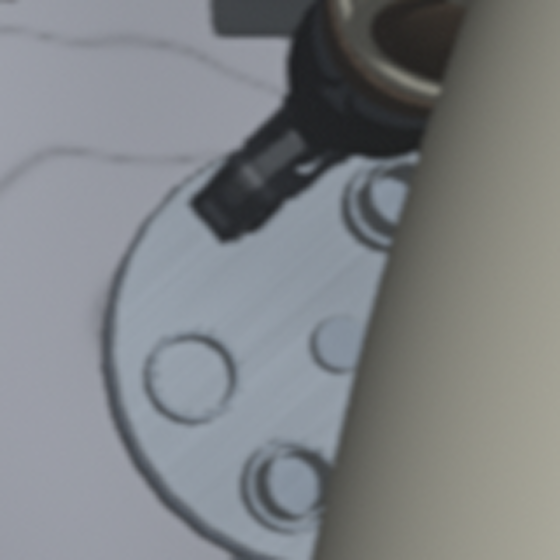

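The open fingers straddle the black grip: in the side crop the tips are at (93,150) and (148,195) and the grip top is at (120,270). Descending.

```bash
python3 -m creep '[[-0.003,-0.001,0.03,0,0,0,1],[-0.003,-0.001,0.06,0,0,0,1],[-0.003,-0.001,0.085,0,0,0,1],[-0.003,-0.001,0.094,0,0,0,1],[-0.003,-0.001,0.094,0,0,0,1],[-0.003,-0.001,0.094,0,0,0,1]]'; python3 - <<'E'
from h import *
plan([.6358,-.1378,.078],129.8)
im=optics.camera("side")[:,:,::-1]
cv2.imwrite("pics/s2.png",cv2.resize(im[90:190,260:400],None,fx=5,fy=5,interpolation=2))
E
```

```text
time: 2.8
ee_pos: [0.6368, -0.1358, 0.0813]
tcp_rot: [179.9, 0.1, 130.0]
wrist_force: [-0.1, -0.5, -0.2]
opening: 0.0857
from [ 0.6368 -0.1358  0.0813] [1.7992e+02 1.0000e-01 1.3003e+02] t 2.8
shift [-0.0009 -0.002   0.0033] rotvec [0.0014 0.0017 0.004 ]
```

View pics/s2.png

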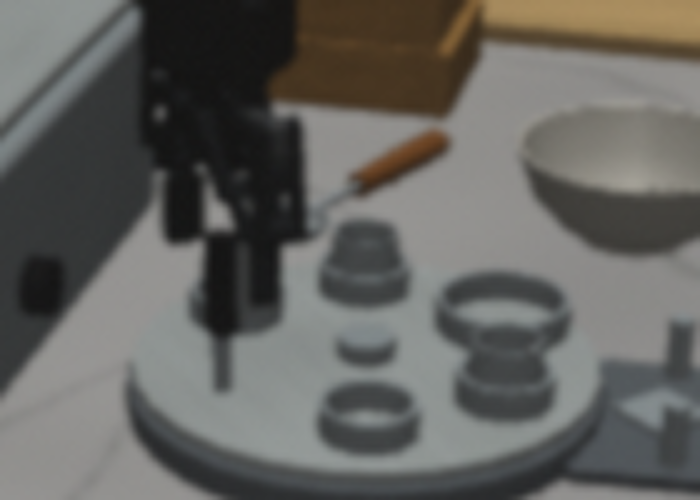

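```bash
python3 -m creep '[[-0.001,-0.001,0,0,0,0,0],[-0.001,-0.001,0,0,0,0,0],[-0.001,-0.001,0,0,0,0,0],[-0.001,-0.001,0,0,0,0,0],[-0.001,-0.001,0,0,0,0,0],[-0.001,-0.001,0,0,0,0,0],[-0.001,-0.001,0,0,0,0,0],[-0.001,-0.001,0,0,0,0,0]]' 35; python3 - <<'E'
from h import *
o=bot.get_obs();A=np.array([.571,-.192]);p=o["ee_pos"];d=p[:2]-A
print(np.hypot(*d),np.degrees(np.arctan2(d[1],d[0])))
R0=Rn.from_euler("xyz",o["tcp_rot"],degrees=True)
for k in(-4,-8,-12,-16,-20,-24,-28,-34.2):
    q=Rn.from_euler("z",k,degrees=True);t=np.r_[A+q.apply([*d,0])[:2],p[2]]
    print(k,R0.inv().apply(t-p).round(4),np.radians(-k).round(3))
E
```

```text
time: 3.65
ee_pos: [0.6362, -0.1377, 0.0795]
tcp_rot: [180.0, 0.0, 130.0]
wrist_force: [-0.5, -0.3, 2.5]
opening: 0.0172
0.08481490442828957 39.77782931707805
-4 [-0.0059 -0.0002  0.    ] 0.07
-8 [-0.0118 -0.0009  0.    ] 0.14
-12 [-0.0176 -0.0019  0.    ] 0.209
-16 [-0.0234 -0.0034  0.    ] 0.279
-20 [-0.029  -0.0052  0.    ] 0.349
-24 [-0.0345 -0.0075  0.    ] 0.419
-28 [-0.0398 -0.0101  0.    ] 0.489
-34.2 [-0.0476 -0.0148  0.    ] 0.597
```

```bash
python3 -m creep '[[-0.003,0,0,0,0,0.035,0],[-0.006,0,0,0,0,0.07,0],[-0.009,-0.0005,0,0,0,0.105,0],[-0.012,-0.001,0,0,0,0.14,0],[-0.015,-0.0014,0,0,0,0.175,0],[-0.0176,-0.002,0,0,0,0.209,0],[-0.0205,-0.0026,0,0,0,0.244,0],[-0.0234,-0.0034,0,0,0,0.279,0]]'; python3 - <<'E'
from h import *
o=bot.get_obs();A=np.array([.571,-.192]);p=o["ee_pos"];d=p[:2]-A
th=np.degrees(np.arctan2(d[1],d[0]));print(np.hypot(*d),th)
R0=Rn.from_euler("xyz",o["tcp_rot"],degrees=True)
for k in(-4,-8,-12,-16,-18.2):
    q=Rn.from_euler("z",k,degrees=True);t=np.r_[A+q.apply([*d,0])[:2],p[2]]
    print(k,R0.inv().apply(t-p).round(4),np.radians(-k).round(3))
E
```

```text
time: 4.45
ee_pos: [0.649, -0.1575, 0.0794]
tcp_rot: [179.9, -0.0, 114.0]
wrist_force: [0.6, 1.5, 1.4]
opening: 0.0169
0.08526929201909168 23.898166648432255
-4 [-0.0059 -0.0002 -0.    ] 0.07
-8 [-0.0119 -0.0008 -0.    ] 0.14
-12 [-0.0177 -0.0019 -0.    ] 0.209
-16 [-0.0235 -0.0033 -0.    ] 0.279
-18.2 [-0.0266 -0.0043 -0.    ] 0.318
```

```bash
python3 -m creep '[[-0.0034,-0.0001,0,0,0,0.04,0],[-0.0068,-0.0003,0,0,0,0.08,0],[-0.0102,-0.0006,0,0,0,0.12,0],[-0.0136,-0.0011,0,0,0,0.16,0],[-0.017,-0.0017,0,0,0,0.2,0],[-0.0204,-0.0025,0,0,0,0.24,0],[-0.0235,-0.0033,0,0,0,0.279,0],[-0.0269,-0.0044,0,0,0,0.322,0]]'; python3 -m creep '[[0,0,0,0,0,0,0],[0,0,0,0,0,0,0],[0,0,0,0,0,0,0]]';python3 - <<'E'
from h import *
o=bot.get_obs();A=np.array([.571,-.192]);p=o["ee_pos"];d=p[:2]-A
th=np.degrees(np.arctan2(d[1],d[0]));print(np.hypot(*d),th)
for n in("side","top"):
    im=optics.camera(n)[:,:,::-1];cv2.imwrite(f"pics/{n}3f.png",im)
    cv2.imwrite(f"pics/{n}3.png",cv2.resize(im[110:200,270:420] if n=="side" else im[115:295,390:540],None,fx=5 if n=="side" else 3.3,fy=5 if n=="side" else 3.3,interpolation=2))
E
```

```text
time: 5.25
ee_pos: [0.6563, -0.1838, 0.0795]
tcp_rot: [179.9, -0.0, 95.5]
wrist_force: [3.5, 1.6, 0.6]
opening: 0.0171
time: 5.55
ee_pos: [0.6563, -0.1839, 0.0794]
tcp_rot: [179.9, -0.0, 95.7]
wrist_force: [5.5, 1.3, 0.7]
opening: 0.0171
0.08569441952178053 5.4527504521538095
```

View pics/side3.png

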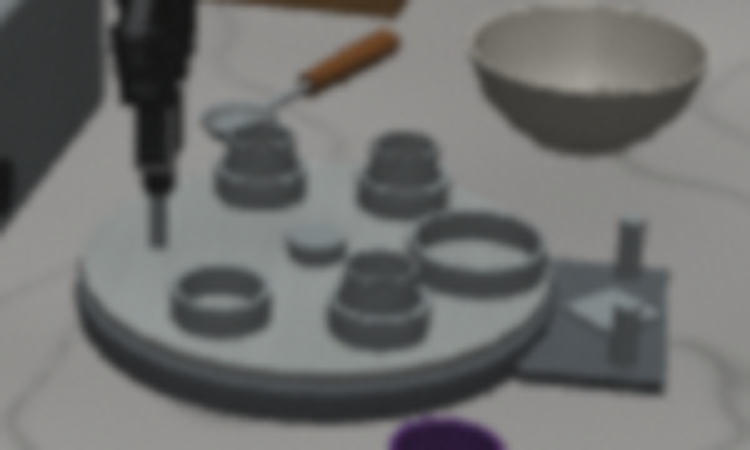

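View pics/top3.png

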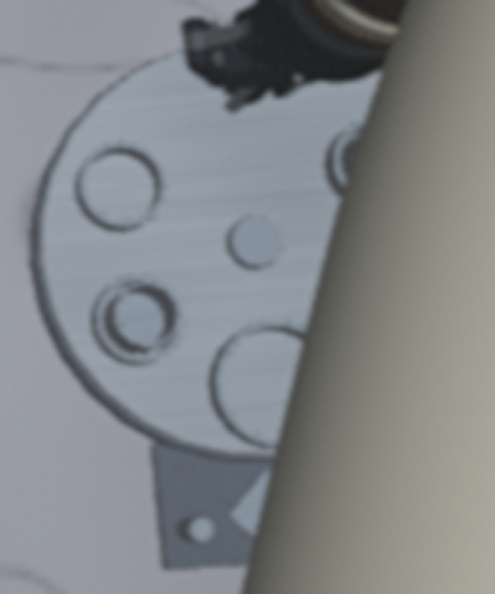

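The wide ring now sits next to the fork: side crop (479,250), fork diamond (613,310). I'll release, rise and measure again with the arm clear.

```bash
python3 -m creep '[[0,0,0,0,0,0,1],[0,0,0,0,0,0,1],[0,0,0,0,0,0,1],[0,0,0,0,0,0,1],[0,0,0,0,0,0,1],[0,0,0,0,0,0,1],[0,0,0,0,0,0,1]]'; python3 -m creep '[[0,0,-0.03,0,0,0,1],[0,0,-0.06,0,0,0,1],[0,0,-0.09,0,0,0,1],[0,0,-0.12,0,0,0,1],[0,0,-0.13,0,0,0,1]]'; python3 - <<'E'
from h import *
plan([.4545,.1530,.19],135)
plan([.4545,.1530,.19],-45)
print(bot.get_obs()["q"])
E
```

```text
time: 6.35
ee_pos: [0.6555, -0.1842, 0.0793]
tcp_rot: [180.0, -0.0, 95.6]
wrist_force: [-0.7, 0.1, 0.4]
opening: 0.0854
time: 6.85
ee_pos: [0.6562, -0.1844, 0.213]
tcp_rot: [179.8, 0.1, 95.6]
wrist_force: [-0.0, 0.1, 0.1]
opening: 0.0854
from [ 0.6562 -0.1844  0.213 ] [1.7976e+02 1.0000e-01 9.5560e+01] t 6.85
shift [ 0.3554 -0.1682  0.0217] rotvec [ 0.0035  0.0031 -0.6884]
from [ 0.6562 -0.1844  0.213 ] [1.7976e+02 1.0000e-01 9.5560e+01] t 6.85
shift [ 0.3554 -0.1682  0.0217] rotvec [ 0.0039 -0.0045  2.4532]
[-1.56937253e+01  2.37000411e+01  3.05426288e+01  9.65810806e+01
 -4.47442132e-04 -2.12497641e+01]
```

```bash
python3 -m creep '[[0.045,-0.021,0,0,0,-0.086,1],[0.089,-0.042,0,0,0,-0.172,1],[0.134,-0.063,0,0,0,-0.258,1],[0.178,-0.084,0,0,0,-0.344,1],[0.222,-0.105,0,0,0,-0.43,1],[0.267,-0.126,0,0,0,-0.516,1],[0.311,-0.147,0,0,0,-0.602,1],[0.353,-0.167,0,0,0,-0.688,1]]'; python3 -m creep '[[0,0,0,0,0,0,1],[0,0,0,0,0,0,1],[0,0,0,0,0,0,1]]'; python3 - <<'E'
from h import *
plan([.4545,.1530,.15],135)
for n in("side","top"):
    im=optics.camera(n)[:,:,::-1];cv2.imwrite(f"pics/{n}4f.png",im)
    cv2.imwrite(f"pics/{n}4.png",cv2.resize(im[110:200,270:420] if n=="side" else im[115:295,390:540],None,fx=5 if n=="side" else 3.3,fy=5 if n=="side" else 3.3,interpolation=2))
    if n=="side": cv2.imwrite("pics/s4b.png",cv2.resize(im[130:280,290:430],None,fx=4,fy=4,interpolation=2))
E
```

```text
time: 7.65
ee_pos: [0.4536, 0.1523, 0.2086]
tcp_rot: [-180.0, -0.0, 135.2]
wrist_force: [0.3, 1.3, -0.2]
opening: 0.0849
time: 7.95
ee_pos: [0.4554, 0.1505, 0.2089]
tcp_rot: [-180.0, 0.0, 134.9]
wrist_force: [0.4, 0.2, 0.5]
opening: 0.0853
from [0.4554 0.1505 0.2089] [-179.97    0.    134.92] t 7.95
shift [0.0024 0.0012 0.0589] rotvec [-0.0005  0.     -0.0015]
```

View pics/side4.png

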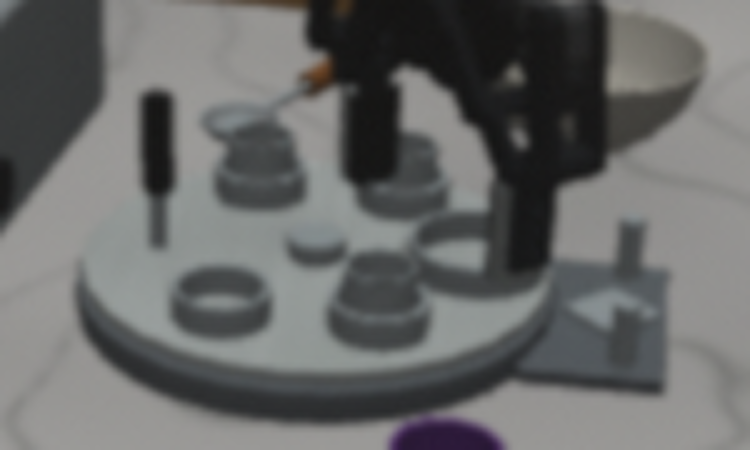

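View pics/top4.png

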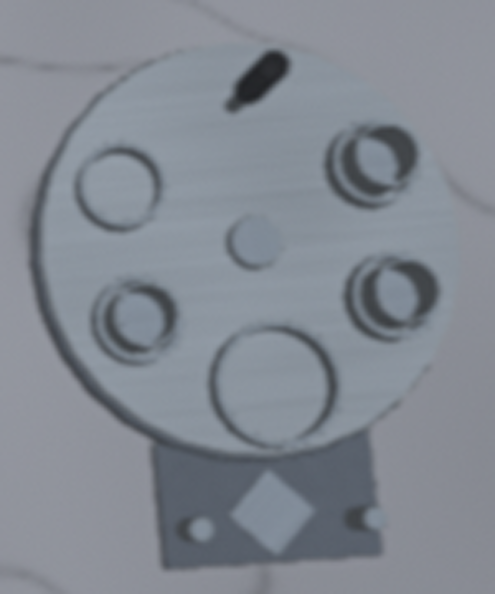

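View pics/s4b.png

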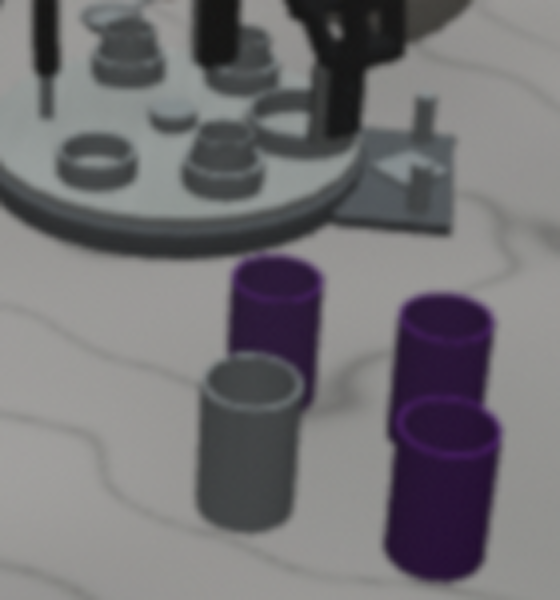

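```bash
python3 - <<'E'
from h import *
np.set_printoptions(precision=4,suppress=True)
c2=lambda u,v:((u+.5)/3.3+390-.5,(v+.5)/3.3+115-.5)
c3=lambda u,v:((u+.5)/5+270-.5,(v+.5)/5+110-.5)
g=cv2.imread("pics/top4f.png",0)
# ellipse fit of wide ring: dark edge between rim and plate
roi=cv2.resize(g[207:257,448:498],None,fx=6,fy=6,interpolation=2)
bl=cv2.GaussianBlur(roi,(0,0),25.);m=((bl.astype(int)-roi)>8).astype(np.uint8)*255
cs,_=cv2.findContours(m,cv2.RETR_EXTERNAL,cv2.CHAIN_APPROX_NONE)
for c in sorted(cs,key=cv2.contourArea)[-3:]:
    if len(c)>100:
        e=cv2.fitEllipse(c);ctr=((e[0][0]+.5)/6-.5+448,(e[0][1]+.5)/6-.5+207);print("ell",ctr,np.array(e[1])/6,plane("top",ctr,.039))
cv2.imwrite("pics/m.png",np.hstack([roi,m]))
r,_=tri(c3(479,242),c2(274,385));print("ring top",tri(c3(479,242),c2(274,385)), "guess px",c2(274,385),plane("top",c2(274,385),.048))
hd,_=tri(c3(157,95),c2(276,64));print("grip top",hd)
A=np.array([.571,-.192]);F=np.array([.4065,-.2078])
ang=lambda a,b:np.degrees(np.arctan2(a[1]-b[1],a[0]-b[0]))
print(ang(A,r),ang(A,plane("top",c2(274,385),.048)),ang(hd,A),ang(A,F),ang(A,[.4135,-.2075]))
p1=plane("top",c2(203,530),.045);p2=plane("top",c2(374,518),.045);print("posts dir",p1,p2,ang(p1,p2)-90, np.hypot(*(p1-p2)[:2]))
# tab edges
E
```

```text
ell (496.0119934082031, 209.1915661493937) [3.1913 8.5932] [ 0.5297 -0.2484  0.039 ]
ell (472.6673126220703, 249.23777770996094) [11.2963 46.7971] [ 0.4518 -0.2011  0.039 ]
ell (472.0710194905599, 231.40714263916016) [35.9137 37.4799] [ 0.4859 -0.2009  0.039 ]
ring top (array([ 0.4856, -0.2   ,  0.0459]), np.float64(0.00033010765254965163)) guess px (472.6818181818182, 231.3181818181818) [ 0.4852 -0.1994  0.048 ]
grip top [ 0.6562 -0.1854  0.1149]
5.365253204329091 4.922857341536109 4.458393408955965 5.48635140742572 5.620533828591975
posts dir [ 0.4019 -0.1574  0.045 ] [ 0.4101 -0.2552  0.045 ] 4.8049404572976755 0.09810012036831318
```

View pics/m.png

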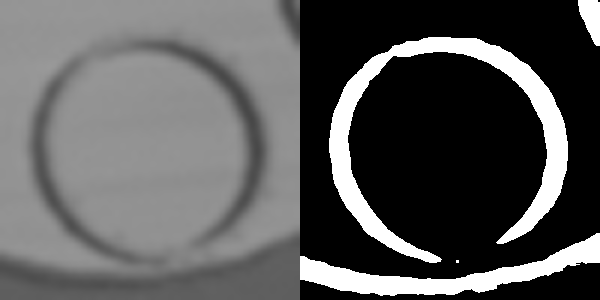

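```bash
python3 - <<'E'
from h import *
c1=lambda u,v:((u+.5)/5+230-.5,(v+.5)/5+200-.5)
c4=lambda u,v:((u+.5)/5+310-.5,(v+.5)/5+180-.5)
print(plane("top",c1(282,227),.075),plane("side",c4(216,227),.075),plane("side",c4(207,388),.0))
g=cv2.imread("pics/top0.png")
b=(g[:,:,0].astype(int)-g[:,:,2])
plan([.454,.1530,.12],135)
E
```

```text
[0.45218006 0.1524224  0.075     ] [0.45405308 0.15810675 0.075     ] [0.45306822 0.16300559 0.        ]
from [0.4556 0.15   0.2089] [-1.7997e+02 -1.0000e-02  1.3485e+02] t 8.05
shift [0.0032 0.001  0.0889] rotvec [-0.0006 -0.0001 -0.0026]
```

```bash
python3 -m creep '[[0.003,0.001,0.04,0,0,0,1],[0.003,0.001,0.08,0,0,0,1],[0.003,0.001,0.1,0,0,0,1],[0.003,0.001,0.1,0,0,0,1],[0.003,0.001,0.1,0,0,0,1]]'; python3 - <<'E'
from h import *
plan([.4535,.1535,.034],135)
im=optics.camera("side")[:,:,::-1]
cv2.imwrite("pics/s5.png",cv2.resize(im[130:280,290:430],None,fx=4,fy=4,interpolation=2))
E
```

```text
time: 8.55
ee_pos: [0.4541, 0.1532, 0.1098]
tcp_rot: [-180.0, 0.0, 134.9]
wrist_force: [-0.3, 0.1, 0.1]
opening: 0.0856
from [0.4541 0.1532 0.1098] [-179.99    0.    134.89] t 8.55
shift [ 0.0007 -0.0002  0.0758] rotvec [-0.0001  0.     -0.002 ]
```

View pics/s5.png

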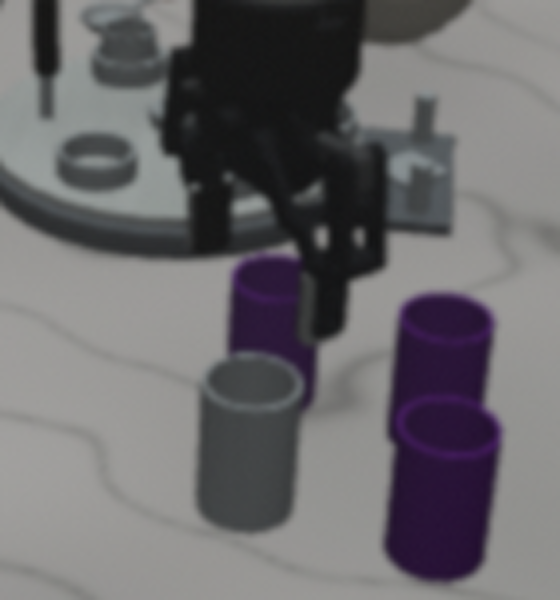

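```bash
python3 - <<'E'
from h import *
f=lambda X:(proj("side",X)-[290,130])*4
print(f([.4535,.1535,.123]),f([.4535,.1535,.075]),f([.4535,.1535,0]))
e=np.array([np.cos(np.radians(134.9)),np.sin(np.radians(134.9)),0])*.0425
print(f(np.array([.4541,.1532,.123])+e),f(np.array([.4541,.1532,.123])-e))
E
```

```text
[259.1158294  291.16055534] [254.0494261  375.01775321] [246.6556369  497.39696526]
[310.62878501 332.89344819] [208.88654173 251.28508569]
```

The fingertips fall where predicted, and the jaw midline passes through the cup rim at (252,382). Descending.

```bash
python3 -m creep '[[0.001,0.001,0.02,0,0,0,1],[0.001,0.001,0.04,0,0,0,1],[0.001,0.001,0.06,0,0,0,1],[0.001,0.001,0.073,0,0,0,1],[0.001,0.001,0.076,0,0,0,1],[0.001,0.001,0.076,0,0,0,1]]'; python3 - <<'E'
from h import *
print(bot.get_obs()["wrist_force"])
im=optics.camera("side")[:,:,::-1]
cv2.imwrite("pics/s6.png",cv2.resize(im[130:280,290:430],None,fx=4,fy=4,interpolation=2))
E
```

```text
time: 9.2
ee_pos: [0.4541, 0.1553, 0.0339]
tcp_rot: [180.0, 0.0, 135.0]
wrist_force: [-0.7, -0.4, 0.9]
opening: 0.0854
[-0.69983912 -0.39689939  0.92640111]
```

View pics/s6.png

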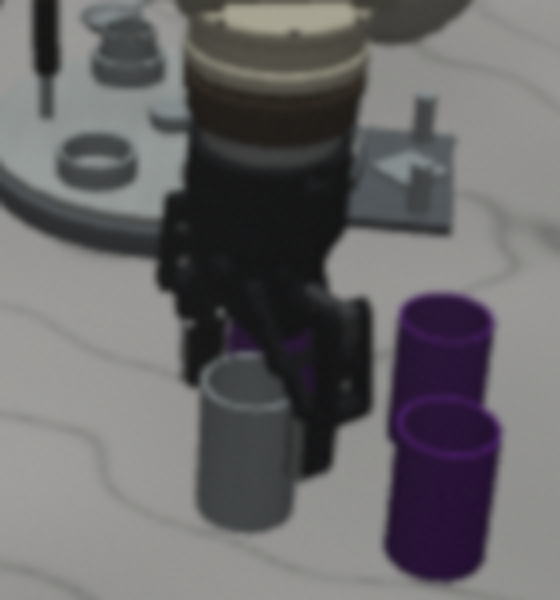

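```bash
python3 -m creep '[[0,0,0,0,0,0,0.4],[0,0,0,0,0,0,0.4],[0,0,0,0,0,0,0.3],[0,0,0,0,0,0,0.3],[0,0,0,0,0,0,0.3],[0,0,0,0,0,0,0.3],[0,0,0,0,0,0,0.3]]' 30; python3 - <<'E'
from h import *
im=optics.camera("side")[:,:,::-1]
cv2.imwrite("pics/s7.png",cv2.resize(im[130:280,290:430],None,fx=4,fy=4,interpolation=2))
E
```

```text
time: 9.95
ee_pos: [0.4542, 0.1554, 0.0341]
tcp_rot: [179.9, 0.0, 135.0]
wrist_force: [-0.4, -1.4, 5.8]
opening: 0.0501
```

View pics/s7.png

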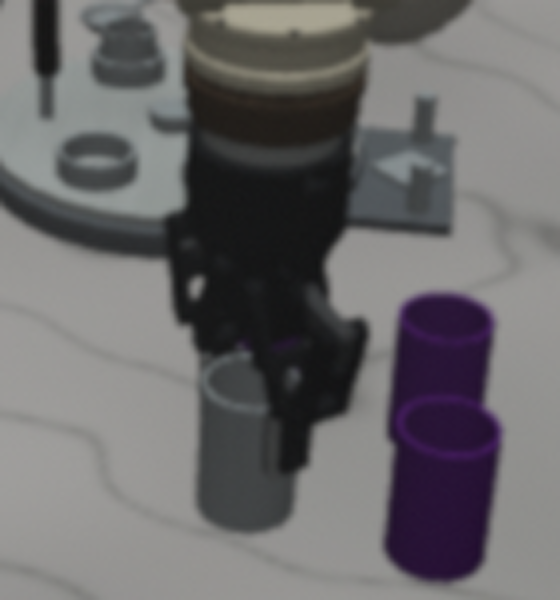

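Opening is 50.1 mm, which matches the cup's diameter. Lifting.

```bash
python3 -m creep '[[0,0,-0.01,0,0,0,0.3],[0,0,-0.03,0,0,0,0.3],[0,0,-0.06,0,0,0,0.3],[0,0,-0.09,0,0,0,0.3],[0,0,-0.12,0,0,0,0.3],[0,0,-0.12,0,0,0,0.3],[0,0,-0.12,0,0,0,0.3]]'; python3 - <<'E'
from h import *
im=optics.camera("side")[:,:,::-1]
cv2.imwrite("pics/s8.png",cv2.resize(im[80:280,280:430],None,fx=3,fy=3,interpolation=2))
o=bot.get_obs();print(o["ee_pos"],o["wrist_force"],o["opening"])
f=lambda X:(proj("side",X)-[280,80])*3
x,y,z=o["ee_pos"];b=z-.034
for h in(0,.075):print(f([x,y,b+h]))
plan([.486,-.2,.16],135);plan([.486,-.2,.16],95)
E
```

```text
time: 10.7
ee_pos: [0.4539, 0.1553, 0.1538]
tcp_rot: [180.0, 0.0, 135.0]
wrist_force: [0.2, -0.2, -1.8]
opening: 0.0498
[0.45343169 0.15516999 0.15277755] [ 0.58143048 -0.10172734 -1.77266707] 0.05018365045483977
[223.62548953 375.39903146]
[229.96345165 270.28196547]
from [0.4534 0.1552 0.1528] [-1.7996e+02 -2.0000e-02  1.3498e+02] t 10.75
shift [-0.2743 -0.228  -0.0072] rotvec [-0.0007 -0.0003 -0.0004]
from [0.4534 0.1552 0.1528] [-1.7996e+02 -2.0000e-02  1.3498e+02] t 10.75
shift [-0.2743 -0.228  -0.0072] rotvec [-8.000e-04 -1.000e-04  6.977e-01]
```

View pics/s8.png

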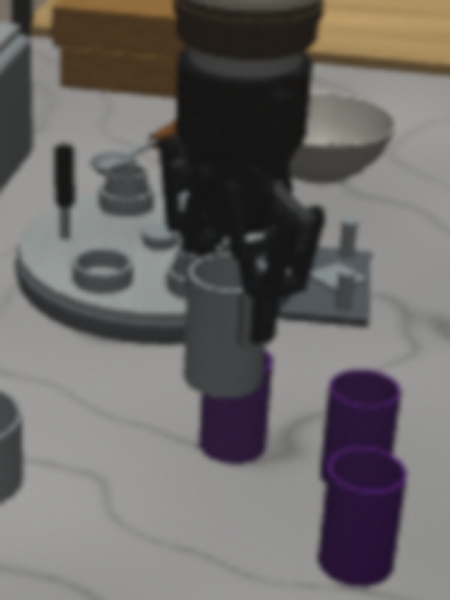

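The cup hangs upright and centred within about 1 mm of the tool axis: rim seen at (227,271), predicted (230,270). Carrying it to the seat.

```bash
python3 -m creep '[[-0.02,-0.017,0,0,0,0.05,0.3],[-0.055,-0.046,0,0,0,0.14,0.3],[-0.09,-0.075,0,0,0,0.23,0.3],[-0.125,-0.104,0,0,0,0.32,0.3],[-0.16,-0.133,0,0,0,0.41,0.3],[-0.195,-0.162,0,0,0,0.5,0.3],[-0.225,-0.187,0,0,0,0.6,0.3],[-0.25,-0.208,0,0,0,0.7,0.3]]'; python3 -m creep '[[0,0,0,0,0,0,0.3],[0,0,0,0,0,0,0.3]]'; python3 - <<'E'
from h import *
print(bot.get_obs()["opening"])
plan([.486,-.2,.12],95)
E
```

```text
time: 11.55
ee_pos: [0.4824, -0.1706, 0.1517]
tcp_rot: [-179.9, -0.0, 94.6]
wrist_force: [0.4, 0.2, -1.9]
opening: 0.0498
time: 11.75
ee_pos: [0.4825, -0.1689, 0.1518]
tcp_rot: [-179.9, -0.1, 94.8]
wrist_force: [-0.3, 0.7, -1.9]
opening: 0.0497
0.04973936478514184
from [ 0.4825 -0.1689  0.1518] [-1.7986e+02 -8.0000e-02  9.4820e+01] t 11.75
shift [-0.0313  0.001   0.0317] rotvec [-0.0025 -0.0014 -0.0031]
```

```bash
python3 -m creep '[[-0.012,0,0,0,0,0,0.3],[-0.024,0.001,0.006,0,0,0,0.3],[-0.031,0.001,0.015,0,0,0,0.3],[-0.031,0.001,0.025,0,0,0,0.3],[-0.031,0.001,0.031,0,0,0,0.3],[-0.031,0.001,0.031,0,0,0,0.3],[-0.031,0.001,0.031,0,0,0,0.3]]'; python3 - <<'E'
from h import *
plan([.486,-.2,.08],95)
o=bot.get_obs();x,y,z=o["ee_pos"]
im=optics.camera("side")[:,:,::-1]
cv2.imwrite("pics/s9.png",cv2.resize(im[110:200,270:420],None,fx=5,fy=5,interpolation=2))
im=optics.camera("top")[:,:,::-1]
cv2.imwrite("pics/t9.png",cv2.resize(im[115:295,390:540],None,fx=3.3,fy=3.3,interpolation=2))
f=lambda X:(proj("side",X)-[270,110])*5
print(f([x,y,z-.034]),f([x,y,z+.041]),"seat",f([.486,-.2,.046]))
E
```

```text
time: 12.45
ee_pos: [0.4868, -0.1991, 0.1223]
tcp_rot: [-180.0, -0.0, 94.9]
wrist_force: [0.3, 0.1, -0.8]
opening: 0.0498
from [ 0.4868 -0.1991  0.1223] [-1.7999e+02 -1.0000e-02  9.4890e+01] t 12.45
shift [-0.0008 -0.0009  0.0423] rotvec [-0.0002 -0.0001 -0.0019]
[479.910623   166.40533091] [489.48642521  28.55699027] seat [476.53850036 239.73598462]
```

View pics/s9.png

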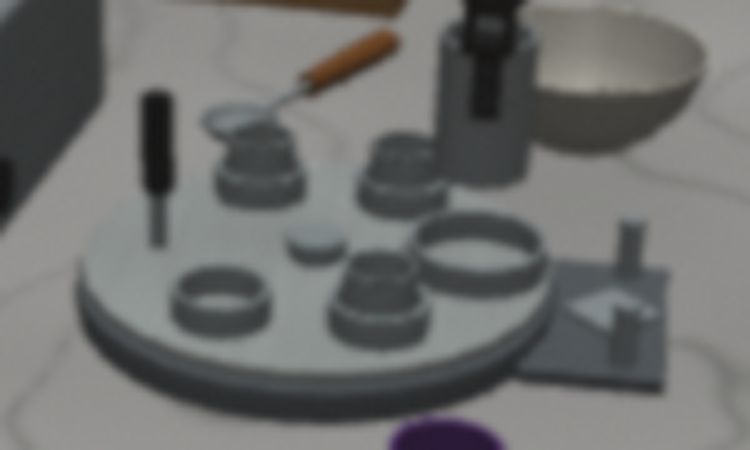

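View pics/t9.png

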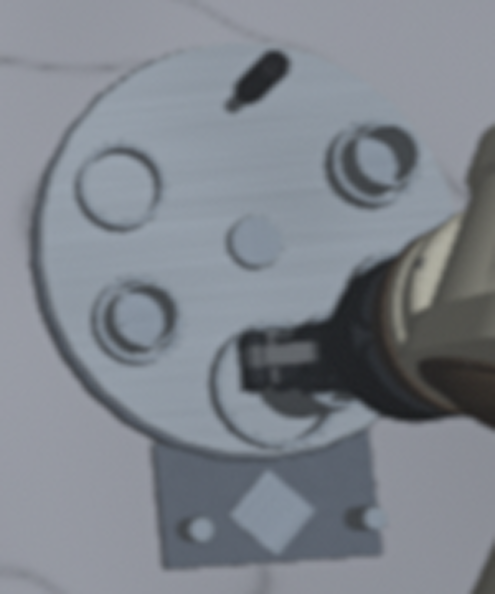

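Side crop: cup base centre at about (483,164), with ring centre (479,242) straight below once the lens tilt is counted. Lowering.

```bash
python3 -m creep '[[-0.001,-0.001,0.01,0,0,0,0.3],[-0.001,-0.001,0.022,0,0,0,0.3],[-0.001,-0.001,0.034,0,0,0,0.3],[-0.001,-0.001,0.044,0,0,0,0.3],[-0.001,-0.001,0.050,0,0,0,0.3],[-0.001,-0.001,0.053,0,0,0,0.3],[-0.001,-0.001,0.053,0,0,0,0.3]]'; python3 - <<'E'
from h import *
o=bot.get_obs();print(o["ee_pos"],o["wrist_force"],o["torque"])
im=optics.camera("side")[:,:,::-1]
cv2.imwrite("pics/s10.png",cv2.resize(im[110:200,270:420],None,fx=5,fy=5,interpolation=2))
E
```

```text
time: 13.25
ee_pos: [0.4858, -0.2005, 0.0689]
tcp_rot: [-180.0, -0.0, 94.9]
wrist_force: [0.0, -0.3, -1.1]
opening: 0.0497
[ 0.48584041 -0.20045729  0.06892841] [ 0.02058475 -0.27209331 -1.10503925] [ 0.0366275  -0.00229237 -0.04750019]
```

View pics/s10.png

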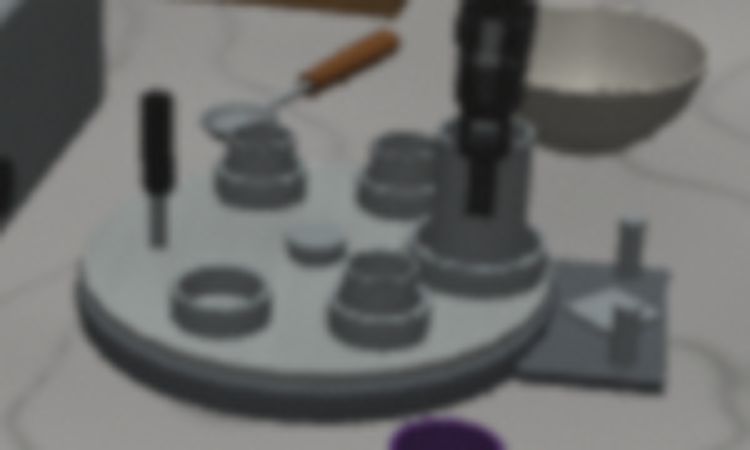

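The cup is inside the ring and the wrist shows only the cup's weight. Down in 1 mm steps to contact.

```bash
python3 -m creep '[[0,0,0.001,0,0,0,0.3],[0,0,0.002,0,0,0,0.3],[0,0,0.003,0,0,0,0.3],[0,0,0.003,0,0,0,0.3],[0,0,0.003,0,0,0,0.3]]'; python3 -m creep '[[0,0,0.0005,0,0,0,0.3],[0,0,0.001,0,0,0,0.3],[0,0,0.001,0,0,0,0.3]]'
```

```text
time: 13.8
ee_pos: [0.486, -0.2005, 0.0663]
tcp_rot: [-180.0, 0.0, 94.9]
wrist_force: [0.4, -0.6, -1.0]
opening: 0.0499
time: 14.1
ee_pos: [0.4859, -0.2005, 0.0652]
tcp_rot: [-180.0, -0.0, 94.9]
wrist_force: [0.4, -0.0, -1.4]
opening: 0.0499
```

```bash
python3 -m creep '[[0,0,0.0005,0,0,0,0.3],[0,0,0.001,0,0,0,0.3],[0,0,0.001,0,0,0,0.3],[0,0,0.001,0,0,0,0.3]]';python3 -m creep '[[0,0,0.0003,0,0,0,0.3],[0,0,0.0005,0,0,0,0.3],[0,0,0.0005,0,0,0,0.3]]'
```

```text
time: 14.5
ee_pos: [0.486, -0.2005, 0.0643]
tcp_rot: [180.0, 0.0, 94.9]
wrist_force: [-0.4, -1.6, -1.3]
opening: 0.0498
time: 14.8
ee_pos: [0.4861, -0.2005, 0.0642]
tcp_rot: [180.0, 0.0, 94.9]
wrist_force: [-1.7, 0.6, 2.5]
opening: 0.0499
```

Contact: the force went from -1.3 to +2.5 N. Opening gradually.

```bash
python3 -m creep '[[0,0,0,0,0,0,0.6],[0,0,0,0,0,0,0.65],[0,0,0,0,0,0,0.7],[0,0,0,0,0,0,0.8],[0,0,0,0,0,0,0.9],[0,0,0,0,0,0,1],[0,0,0,0,0,0,1],[0,0,0,0,0,0,1]]'; python3 - <<'E'
from h import *
im=optics.camera("side")[:,:,::-1]
cv2.imwrite("pics/s11.png",cv2.resize(im[110:200,270:420],None,fx=5,fy=5,interpolation=2))
E
```

```text
time: 15.6
ee_pos: [0.486, -0.2005, 0.0638]
tcp_rot: [180.0, 0.0, 94.9]
wrist_force: [0.0, 0.3, 0.9]
opening: 0.0856
```

View pics/s11.png

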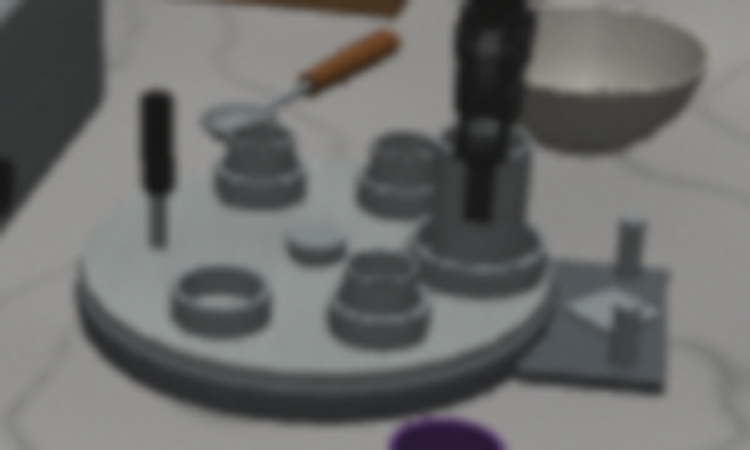

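The cup stands upright and free between the open fingers. I'll rise and move away towards +y to clear both views.

```bash
python3 -m creep '[[0,0,-0.01,0,0,0,1],[0,0,-0.03,0,0,0,1],[0,0,-0.06,0,0,0,1],[0,0,-0.09,0,0,0,1],[0,0,-0.12,0,0,0,1],[0,0,-0.15,0,0,0,1],[0,0,-0.15,0,0,0,1]]';  python3 -m creep '[[0.04,0,0,0,0,0,1],[0.08,0,0,0,0,0,1],[0.12,0,0,0,0,0,1],[0.16,0,0,0,0,0,1],[0.2,0,0,0,0,0,1],[0.24,0,0,0,0,0,1],[0.28,0,0,0,0,0,1],[0.28,0,0,0,0,0,1]]'; python3 -m creep '[[0.04,0,0,0,0,0,1],[0.08,0,0,0,0,0,1],[0.1,0,0,0,0,0,1],[0.1,0,0,0,0,0,1],[0.1,0,0,0,0,0,1]]';python3 - <<'E'
from h import *
for n in("side","top"):
    im=optics.camera(n)[:,:,::-1];cv2.imwrite(f"pics/{n}12f.png",im)
    cv2.imwrite(f"pics/{n}12.png",cv2.resize(im[110:200,270:420] if n=="side" else im[115:295,390:540],None,fx=5 if n=="side" else 3.3,fy=5 if n=="side" else 3.3,interpolation=2))
E
```

```text
time: 16.35
ee_pos: [0.4872, -0.201, 0.2189]
tcp_rot: [179.7, 0.2, 94.9]
wrist_force: [0.4, 0.6, -0.2]
opening: 0.0852
time: 17.15
ee_pos: [0.4615, 0.082, 0.2139]
tcp_rot: [180.0, -0.1, 95.1]
wrist_force: [0.2, -1.0, 0.1]
opening: 0.0857
time: 17.65
ee_pos: [0.4537, 0.1777, 0.2137]
tcp_rot: [-180.0, 0.0, 94.9]
wrist_force: [-0.4, -0.2, 0.9]
opening: 0.0855
```

View pics/side12.png

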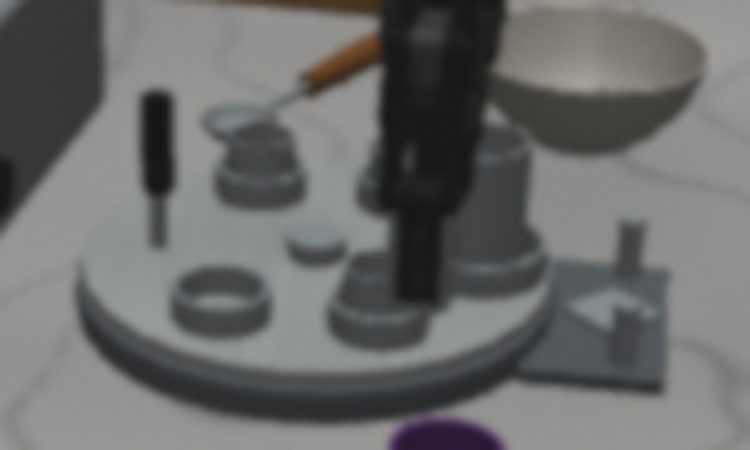

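View pics/top12.png

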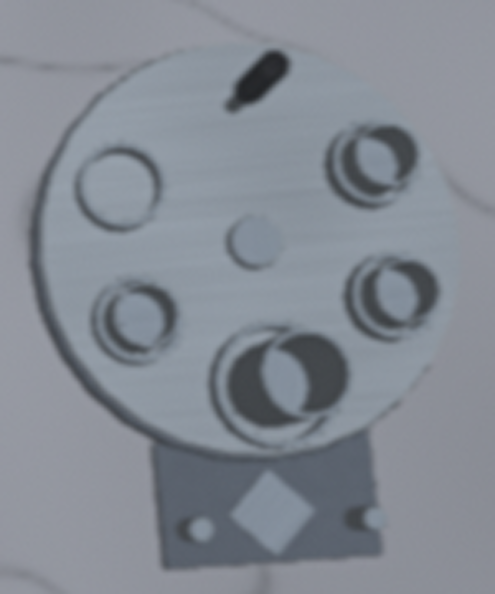

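```bash
python3 - <<'E'
from h import *
f=lambda X:(proj("top",X)-[390,115])*3.3
print(f([.486,-.2005,.105]),f([.486,-.2005,.030]))
a=cv2.imread("pics/top4f.png",0)[115:215,390:535];b=cv2.imread("pics/top12f.png",0)[115:215,390:535]
print("plate change max",cv2.absdiff(cv2.GaussianBlur(a,(5,5),0),cv2.GaussianBlur(b,(5,5),0))[:80].max())
print(bot.get_obs()["time"],bot.job_done())
E
```

```text
[306.32466994 372.22581118] [265.53357786 385.49218429]
plate change max 4
the job is handed in; nothing more can be done
17.75 None
```

I turned the carousel clockwise by its handle, about 34°, until the wide seat faced the fork. Then I gripped the grey steel cup at the side walls and lowered it in 1 mm steps or less into the wide ring. I stopped at a light contact of about 4 N, let go and backed away. I handed the job in at 17.75 s of the 51 s allowed, and no verdict was reported.

**Last checks:**
- **Seat angle:** it lies 4.9–5.4° off the plate's axis, and a grip-top check gave 4.5°. The fork measured 4.8–5.6°, so they agree to about 1°. After the cup was placed, the plate and handle pixels had not moved.
- **Cup upright and in place:** in the top picture its rim is at crop pixel (303,374), against (306,372) predicted for an upright cup on the plate. That agrees to about 1–2 mm. In the last side picture, the arm hid part of the cup, but what showed was upright inside the ring.

**Disagreements:** two-view heights came out 2–4 mm lower than the text (cup rim 71 mm against 75 mm, ring top 46 mm against 48 mm). I put this down to calibration error and found the plate by touch.

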